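# Sort the strays, then bring the marked jar to the front and hold the carousel

## Robot

A 6-joint arm with a two-finger parallel gripper is mounted at the origin on the work surface. World frame = base frame: x ahead of the robot, y to its left, z up, the work surface at z = 0. Lengths are in m, angles in rad, forces in N, time in s.
With the tool pointing down it reaches from about 0.4 to 0.825 m from the base axis. Payload 7 kg.
Tool frame: the origin (TCP) lies midway between the tips of the shut fingers; the grasp point (between the pads) lies arm.hold_point_z behind it (arm.hold_point_z is the distance from the TCP to the grasp point, in m); z points along the fingers, y is the line along which they close (so a half turn about z gives the same grasp; the last joint's range is limited). The gripper opens to 88 mm and grips with 3 to 60 N. Pads are 19 mm wide; open, the fingers measure 130 mm over their backs; the gripper's body (78 mm by 193 mm) begins 47 mm behind the grasp point.
Start: joints at [-0.846, 0.359, 0.012, 0, -1.224, -0.288], TCP at [0.286, -0.612, 0.227] pointing down, gripper open.
Joint ranges: [-3.07, 3.07], [-1.43, 2.12], [-1.02, 1.25], [-3.03, 1.67], [-3.05, -0], [-3.03, 3.03]. Speed limits (rad/s): [2.39, 2.39, 3.01, 3.14, 3.14, 3.14].

## Interface

Orientations are given as [roll, pitch, yaw] about the fixed x, y, z axes, in that order (R = Rz(yaw) Ry(pitch) Rx(roll)).
In Python, from station import arm gives the robot as it stands.
- The arm moves only by the shell command python3 -m crank 'ROWS' [OPENING] [FORCE]. ROWS is JSON, a list that holds one entry, the list of rows, each a list of 4 numbers: the shift along the tool's x, y, z in units of 25 mm (1.0 is 25 mm), then the turn about the tool's z in units of 5 degrees (1.0 is 5 degrees). A call has 1 to 12 rows; each row is the pose to reach, as a shift and turn from the pose commanded when the call began, along the tool's axes at that moment; what a row does not reach only later rows make up. A row lasts 1/8 s, in which the tool goes at most 62.5 mm and 10.7 degrees, less where a joint would pass 70% of its speed; a pose out of reach is approached as far as the arm can. A call with a gripper value outside its range is refused whole. OPENING is the closure, from 0 (fully open) to 1 (shut), set as the call begins (- or left out, the last holds). The fingers move at their own pace and stop on an object; FORCE is the grip in N (left out, the last holds). Time passes only in rows, so rows that repeat a pose let the fingers close. It gives the time, the measured TCP pose, the force, the opening and the grip force at its end, in the units of the state.
- arm.get_state(): the state, without advancing time (a new reading comes with each control period).
- arm.grab_frame(name): name is "scene" or "side" or "wrist"; returns (picture, depth): 384x512x3 uint8, red, green, blue; 384x512 float32, m along the optical axis (not along the pixel's ray), 0 where there is no reading.
- arm.get_calibration(name): a dict with "mtx" (3x3 intrinsics, pixels), "R" (3x3) and "t" (3): a world point X has camera coordinates R X + t; the wrist camera has in their place "mount" (4x4, takes a point from camera to tool coordinates, whose origin is the TCP and whose axes are the flange's). Camera axes: x right, y down, z forward; pixel columns grow to the right and rows downward; lengths in m; the calibration is good to about 2 mm. The wrist camera is an equidistant fisheye: a pixel r from the principal point sees the ray r / f radians off the axis. A picture is of the moment at which its call begins: read the wrist's pose just before it. get_calibration takes no time and is no camera call.
- arm.job_done(): hands the job in; it is judged then, once.
Trained networks look in the newest picture that a camera, given by its name, has taken for a name from the list of things; names that differ only in an ending like _2 or _b are one class to them, and where a whole thing is asked for, a point or a joint stands for the part that bears it (a point fixed in the world has none). Each returns a list of dicts, best first, with "score" (0 to 1); they miss things now and then, are a little off and sometimes report something else, mostly with a low value. They report only what shows in the picture. A call takes as long as a camera call.
- arm.recognise(thing, camera): "extent" ([left, top, width, height] in pixels, round what is visible of it).
- arm.trace(thing, camera): "mask" (384x512 bool, what is visible of it) and "extent" ([left, top, width, height] in pixels, round what is visible of it).
The state is a dict: "t": time; "q": joint angles; "qd": joint speeds; "joint_efforts": joint torques, N m; "eef_pos": TCP position; "ee_rot": TCP orientation; "force": force on the tool from outside, world axes, zero at the start; "moment": the same for the moment, N m; "width": finger opening in m; "gripper_force": force on a finger pad.
Only numpy, scipy, OpenCV 4.12 (cv2) and the standard library are available. Lean on these libraries where they do the work, as an engineer would, in place of code of your own. Each camera call takes 0.05 s, during which the arm holds its last target. There are 200 camera calls.

## Task

Sort the two things left lying out: lay the turquoise fork flat in the tray compartment that has the orange fork, and set the jar with the red mark down gently and upright in the empty ring of the spice carousel. Only then turn the carousel until the marked jar stands at the front, over the middle of the base's side with the brass strip, and finish with its centre knob gripped between the fingers, holding the turntable still so that the jar's lid can be opened: do not let go. Keep all the jars standing in their rings, leave the spoon and the orange fork in their compartments, and do not disturb the tiffin.

Things in the scene. Friction and masses are not known exactly. Their poses are not given: they have to be found in the camera images.
- stand: fixed square bamboo base board of the spice carousel, 280 x 280 mm, top 18 mm above the counter; origin on the counter under its centre, which is the turning axis. Its own -x direction is its FRONT: that side faces roughly towards the robot and has a 200 mm long brass strip let into its edge. z up
- turntable: round wooden turntable with steel edge band, 260 mm across, turns freely either way, no stops, about the vertical axis through the stand's middle (0.05 N m friction; stays where left; turn it gently, jars only stand on it). Origin on the axis at its underside, 28 mm above the counter; upper face 40 mm above the counter. A 14 mm post rises in the middle to the knob
- empty_ring (a point): centre of the empty ring, on the upper face (where the jar's underside comes to rest); turns with the turntable. Five steel locating rings, 56 mm wide inside, 8 mm high, wall 3 mm, are centred 95 mm from the axis, every 72 degrees: four hold jars, the one on the turntable's own -x axis is empty
- knob: plain round black knob on the central post, fast to the turntable (turning it turns the turntable): 36 mm across, 30 mm tall, from 103 to 133 mm above the counter. Origin on the axis at the turntable's underside. The jars around it reach 116 mm above the counter, their nearest sides 72 mm from the axis: room for open fingers from above
- knob_grip (a point): the point to grip: on the axis at mid-height of the knob, 118 mm above the counter
- marked_jar: the marked jar: small clip-top glass spice jar with a hinged glass lid held shut by its wire bail, bright red band round the body and a red dot on the lid; round, 46 mm across (lid 43 mm), 76 mm tall, 0.11 to 0.20 kg. Starts upright on the counter. Origin at the centre of its underside, z up
- fork: turquoise plastic fork lying flat on the counter, 170 mm long, 25 g; origin on its underside at mid-length, +x towards the tines. Handle 13 mm wide, 8 mm thick, from 85 mm behind to 5 mm ahead of the origin, then a 9 mm wide neck; head 25 mm wide, 6 mm high. Centre of mass within 10 mm of the origin
- tray: fixed bamboo cutlery tray, 230 (its x) x 190 (its y) x 42 mm high, walls and floor 6 mm, a full-height partition along its x in the middle: two compartments 86 mm wide, 218 mm long, centred at y = +46 and -46 mm. One holds the orange fork, one the spoon, each 22 mm to the +y side of its compartment's middle; which is which varies. Origin on the counter under its centre
- other_fork: orange fork of the same shape lying in its compartment of the tray; shows which compartment is for forks. Origin and axes as for the fork
- spoon: purple spoon lying in the other compartment of the tray, 160 mm long, bowl 38 mm wide; origin on its underside near mid-length, +x towards the bowl
- spice1: one of four bystander spice jars of the same make as marked_jar (46 mm across, 76 mm tall, white paper band, no red) standing loose in four of the five rings of the turntable; origin under its centre
- spice2: one of four bystander spice jars of the same make as marked_jar (46 mm across, 76 mm tall, white paper band, no red) standing loose in four of the five rings of the turntable; origin under its centre
- spice3: one of four bystander spice jars of the same make as marked_jar (46 mm across, 76 mm tall, white paper band, no red) standing loose in four of the five rings of the turntable; origin under its centre
- spice4: one of four bystander spice jars of the same make as marked_jar (46 mm across, 76 mm tall, white paper band, no red) standing loose in four of the five rings of the turntable; origin under its centre
- tiffin: stainless steel tiffin of four tiers with side clamp and top handle, 135 mm across, about 270 mm tall, standing loose at the right of the counter; bystander, origin under its centre

How it is judged:
By the outcome, as a careful person would: the job done as asked, in the order asked, and still so for the second after the job is handed in, while the arm keeps its last pose, push and grip.
It also fails if it takes over 72 s, if anything falls off the work surface, if the arm or the gripper's body presses on something with over 40 N, if the wrist force passes 120 N, or if a joint passes its speed limit or range.

## Working session

There is one attempt and no reset: what is moved stays moved. The work goes in short steps, Python scripts to look and compute and a shell command to move; the robot and the scene stay as the last step left them, time stands still between calls to the robot, and variables do not carry over. Pictures are saved under pics/ and viewed, at most 10 in all, crops included, and the job is handed in when it is done.

```bash
ls; mkdir -p pics
cat > h.py <<'E'
import numpy as np, cv2
from station import arm
from scipy.spatial.transform import Rotation as Ro
def cloud(cam,depth,mask=None,pose=None):
    c=arm.get_calibration(cam);K=np.array(c['mtx'])
    m=(depth>0) if mask is None else (mask&(depth>0))
    v,u=np.nonzero(m);d=depth[v,u]
    if cam!='wrist':
        P=np.stack([(u-K[0,2])/K[0,0]*d,(v-K[1,2])/K[1,1]*d,d],1)
        return (P-np.array(c['t']))@np.array(c['R'])
    x=(u-K[0,2])/K[0,0];y=(v-K[1,2])/K[1,1];r=np.hypot(x,y)+1e-9
    s=np.tan(r)/r
    P=np.stack([x*s*d,y*s*d,d],1)
    M=np.array(c['mount']);P=P@M[:3,:3].T+M[:3,3]
    p,rpy=pose
    return P@Ro.from_euler('xyz',rpy).as_matrix().T+p
def st():
    s=arm.get_state();return np.array(s['eef_pos']),np.array(s['ee_rot'])
def snap(cam,name=None):
    pose=st();im,d=arm.grab_frame(cam)
    if name: cv2.imwrite('pics/'+name,im[:,:,::-1])
    return im,d,pose
E
python3 - <<'E'
from h import *
np.set_printoptions(precision=4,suppress=True)
print(arm.get_state(),arm.hold_point_z)
for n in ('scene','side'):
    c=arm.get_calibration(n);print(n,np.array(c['mtx']),-np.array(c['R']).T@np.array(c['t']))
    im,d,p=snap(n,n+'0.png')
    for th in ('stand','turntable','knob','marked_jar','fork','other_fork','spoon','tray','tiffin','spice1'):
        for r in arm.trace(th,n)[:4]:
            if r['score']<.3: continue
            P=cloud(n,d,r['mask'])
            print(th,round(r['score'],2),r['extent'],np.median(P,0),P.min(0),P.max(0)) if len(P) else print(th,r['extent'],'nodepth')
c=arm.get_calibration('wrist');print(c)
a=cv2.imread('pics/scene0.png');b=cv2.imread('pics/side0.png')
cv2.imwrite('pics/both.png',np.vstack([a,b])[:, :] if 0 else np.hstack([cv2.resize(a,(400,300)),cv2.resize(b,(400,300))]))
E
```

```text
pics
{'t': 0.0, 'q': array([-0.8459,  0.3594,  0.011 , -0.0004, -1.2241, -0.2881]), 'qd': array([-0.0005,  0.0017,  0.0003,  0.0021,  0.    , -0.0004]), 'joint_efforts': array([  0.0002, -58.2723,  29.3053,   6.9971,   0.0068,  -0.0001]), 'eef_pos': array([ 0.2853, -0.6112,  0.2256]), 'ee_rot': array([ 3.1399, -0.0001, -2.705 ]), 'force': array([ 1.2046, -0.0735, -0.6404]), 'moment': array([ 0.0016, -0.0065,  0.006 ]), 'gripper_force': 0.0, 'width': 0.08768977071355989} 0.0188
scene [[431.7651   0.     254.9156]
 [  0.     431.7651 195.3538]
 [  0.       0.       1.    ]] [ 1.0851 -0.3508  1.1442]
stand 0.9 [162.6, 174.7, 124.5, 116.6] [ 0.6337 -0.2569  0.0172] [ 0.3805 -0.3369 -0.0063] [ 0.6779 -0.0478  0.0955]
turntable 0.75 [177.5, 187.3, 89.0, 79.4] [ 0.5548 -0.2042  0.0398] [ 0.4103 -0.3247  0.0121] [ 0.668  -0.0662  0.1382]
knob 0.45 [211.0, 202.4, 18.0, 15.1] [ 0.5417 -0.1961  0.1306] [ 0.4878 -0.2123  0.0368] [ 0.5548 -0.1775  0.1382]
marked_jar 0.76 [298.1, 155.2, 20.4, 27.5] [0.4815 0.1171 0.0588] [ 0.4155  0.1014 -0.001 ] [0.498  0.16   0.0819]
fork 0.72 [324.5, 202.3, 31.
[... 2323 characters left out ...]
0043] [ 0.4869 -0.1768  0.1188]
spice1 0.64 [237.4, 175.7, 14.4, 23.7] [ 0.5965 -0.1103  0.0929] [ 0.5779 -0.1443  0.0424] [ 0.6217 -0.0995  0.1189]
spice1 0.62 [264.7, 187.1, 17.7, 27.3] [ 0.4895 -0.0922  0.0941] [ 0.4667 -0.1682  0.0398] [ 0.5323 -0.0823  0.1193]
spice1 0.53 [274.9, 150.4, 14.0, 25.4] [ 0.5153 -0.2703  0.0938] [ 0.4927 -0.4254 -0.0014] [ 0.5394 -0.2605  0.1184]
{'mtx': array([[297.3186,   0.    , 251.05  ],
       [  0.    , 297.3186, 186.1668],
       [  0.    ,   0.    ,   1.    ]]), 'mount': array([[-0.0001, -0.9648, -0.263 ,  0.0703],
       [ 1.    , -0.0003,  0.0011, -0.0001],
       [-0.0011, -0.263 ,  0.9648, -0.1582],
       [ 0.    ,  0.    ,  0.    ,  1.    ]])}
```

View pics/scene0.png

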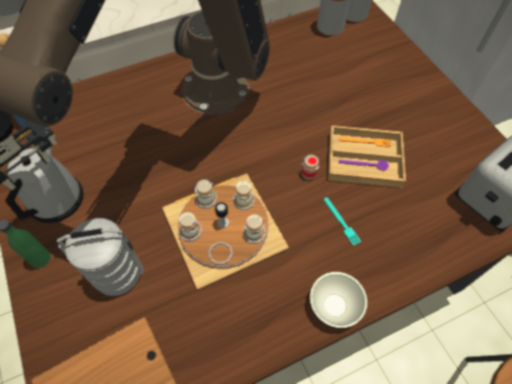

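View pics/side0.png

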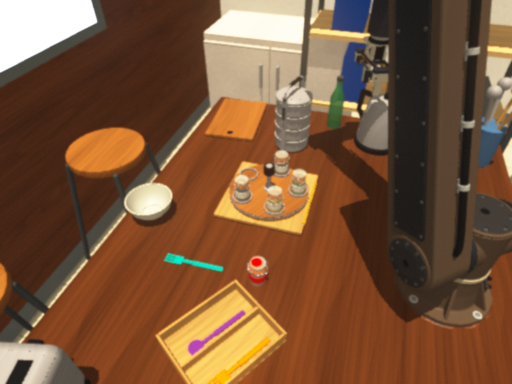

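```bash
cat > m.py <<'E'
from h import *
np.set_printoptions(precision=4,suppress=True)
def rect(P):
    (c,s,a)=cv2.minAreaRect((P[:,:2]*1000).astype(np.float32)); return np.round(c,1),np.round(s,1),round(a,1)
for n in ('scene','side'):
    im,d,p=snap(n)
    W=np.zeros(d.shape+(3,));ok=d>0;W[ok]=cloud(n,d,ok)
    # knob top
    k=ok&(W[...,2]>.125)&(W[...,2]<.15)&(abs(W[...,0]-.535)<.04)&(abs(W[...,1]+.194)<.04)
    P=W[k];print(n,'knobtop',rect(P),P.mean(0),k.sum())
    j=ok&(W[...,2]>.110)&(W[...,2]<.125)&(np.hypot(W[...,0]-.535,W[...,1]+.194)<.14)&(np.hypot(W[...,0]-.535,W[...,1]+.194)>.05)
    nl,lab=cv2.connectedComponents(j.astype(np.uint8))
    for i in range(1,nl):
        P=W[lab==i]
        if len(P)>20: print('lid',(P.max(0)+P.min(0))/2,rect(P),len(P))
    t=ok&(abs(W[...,2]-.040)<.004)&(np.hypot(W[...,0]-.535,W[...,1]+.194)<.15)
    print('table',rect(W[t]))
    t=ok&(abs(W[...,2]-.018)<.006)&(abs(W[...,0]-.535)<.2)&(abs(W[...,1]+.194)<.2)
    print('stand',rect(W[t]))
    for th in ('fork','other_fork','spoon','marked_jar'):
        for r in arm.trace(th,n)[:2]:
            m=r['mask']&ok; P=W[m]
            if th=='marked_jar':
                P=P[P[:,2]>.068]; print(th,(P.max(0)+P.min(0))/2,rect(P),P[:,2].max())
            else:
                P=P[P[:,2]<.02];P=P[P[:,2]>.003]; print(th,round(r['score'],2),rect(P),np.median(P[:,2]))
    t=ok&(abs(W[...,2]-.042)<.004)&(abs(W[...,0]-.5)<.18)&(abs(W[...,1]-.315)<.18)&(W[...,1]>.16)
    print('trayrim',rect(W[t]))
E
python3 m.py
```

```text
scene knobtop (array([ 536.8, -195. ]), array([34. , 33.8]), 37.1) [ 0.5378 -0.1954  0.1321] 131
lid [ 0.4422 -0.2071  0.1156] (array([ 442.3, -209.4]), array([40.8, 41.7]), 60.2) 162
lid [ 0.4934 -0.1099  0.1154] (array([ 493.5, -110.1]), array([41.2, 39.3]), 5.5) 161
lid [ 0.5215 -0.2885  0.1165] (array([ 521.8, -288.2]), array([43.9, 41.8]), 24.0) 186
lid [ 0.6032 -0.1283  0.1152] (array([ 604.6, -128.2]), array([40.8, 39.7]), 20.4) 181
table (array([ 538.7, -194.5]), array([254.9, 260.5]), 0.4)
stand (array([ 534.6, -194.5]), array([284.9, 280.3]), 0.7)
fork 0.78 (array([658.1, 129.8]), array([164.7,  24.8]), 2.4) 0.006485226044190478
other_fork 0.74 (array([439.8, 350.3]), array([165.7,  26.6]), 57.9) 0.011363715970539572
spoon 0.59 (array([520.8, 298.3]), array([156.7,  40.4]), 65.4) 0.012017944005604604
marked_jar [0.4736 0.1221 0.0748] (array([473.7, 122.8]), array([37.9, 38.3]), 9.9) 0.08130262912038101
trayrim (array([497.6, 314.8]), array([229.5, 193.9]), 57.8)
side knobtop (array([ 533.9, -191.9]), array([31.1, 37.8]), 16.3) [ 0.5333 -0.1898  0.1314] 77
lid [ 0.519  -0.28
[... 173 characters left out ...]
45  0.1147] (array([ 601.3, -126.2]), array([39.5, 42.6]), 19.3) 114
lid [ 0.4909 -0.1066  0.114 ] (array([ 490.8, -106.5]), array([40.5, 40.1]), 48.7) 123
table (array([ 533.8, -185.5]), array([250.2, 259.8]), 89.7)
stand (array([ 533. , -192.6]), array([282.1, 284.3]), 0.6)
fork 0.73 (array([653.8, 131. ]), array([162.7,  27.8]), 4.8) 0.006165550590322328
other_fork 0.91 (array([440. , 349.6]), array([163.9,  26.6]), 60.3) 0.012494725378899788
spoon 0.96 (array([511.9, 302.2]), array([152.6,  28.1]), 51.9) 0.012712218287295293
marked_jar [0.4658 0.1273 0.0741] (array([468.7, 127.7]), array([41.6, 41.3]), 51.4) 0.08009651417877857
trayrim (array([495.4, 317. ]), array([230.5, 191.1]), 58.0)
```

Pictures: carousel knob near scene (222,208), with the empty ring at (220,252), i.e. the far side. The marked jar is at (311,166), and the turquoise fork runs from (325,200) to (355,240) with its tines away from the robot. In the tray the orange fork is in the upper compartment. Both views agree with the network results.

```bash
cat > plan.py <<'E'
import sys,json
from h import *
# args: x y z yawdeg  (repeated, ';' separated) -> shifts in tool units from now
p,r=st();R=Ro.from_euler('xyz',[np.pi,0,r[2]]).as_matrix()
print('now',np.round(p,4),np.round(np.degrees(r),2))
for a in sys.argv[1].split(';'):
    x,y,z,w=map(float,a.split())
    s=R.T@(np.array([x,y,z])-p)/.025; dy=(w-np.degrees(r[2])+180)%360-180
    print(np.round(s,2).tolist(),round(-dy/5,2),'rows>=',round(max(np.linalg.norm(s)*.4,abs(dy)/10.7),1))
E
python3 plan.py "0.31 -0.30 0.25 -177; 0.52 0.13 0.22 -177; 0.60 0.132 0.2 -177"
```

```text
now [ 0.2856 -0.6116  0.2266] [-180.      0.   -154.97]
[-6.16, 10.88, -0.94] 4.41 rows>= 5.0
[-21.05, 22.91, 0.26] 4.41 rows>= 12.4
[-23.98, 21.63, 1.06] 4.41 rows>= 12.9
```

```bash
python3 -m crank '[[[-1.2,2.2,-0.3,0],[-2.5,4.4,-0.5,0],[-3.7,6.6,-0.8,0],[-4.9,8.8,-0.9,1],[-6.2,10.9,-0.9,2],[-8.3,12.7,-0.7,3],[-10.5,14.5,-0.5,4],[-12.6,16.3,-0.3,4.4],[-14.8,18.1,-0.1,4.4],[-16.9,19.7,0.1,4.4],[-19,21.3,0.2,4.4],[-21,22.9,0.26,4.4]]]' 0
python3 -m crank '[[[-1,0.0,0,0],[-2,-0.3,0.4,0],[-3.1,-0.4,0.8,0],[-3.1,-0.4,0.8,0],[-3.1,-0.4,0.8,0]]]'
cat > w.py <<'E'
from h import *
import sys
np.set_printoptions(precision=4,suppress=True)
im,d,pose=snap('wrist',sys.argv[1])
print('pose',pose[0],np.degrees(pose[1]))
for th in sys.argv[2:]:
    for r in arm.trace(th,'wrist')[:4]:
        if r['score']<.3: continue
        P=cloud('wrist',d,r['mask'],pose)
        if len(P)<10: continue
        top=np.percentile(P[:,2],97);
        T=P[P[:,2]>top-.006]
        f=lambda Q:tuple(np.round(v,1) for v in cv2.minAreaRect((Q[:,:2]*1000).astype(np.float32)))
        print(th,round(r['score'],2),r['extent'],'all',f(P),'top',round(top,4),f(T),'med',np.median(P,0))
E
python3 w.py w1.png fork marked_jar tray other_fork
```

```text
t: 3.1
eef_pos: [0.5008, 0.0939, 0.2218]
ee_rot: [3.141, 0.001, -3.088]
force: [1.0, 0.5, -0.0]
width: 0.0875
gripper_force: 0.0
t: 3.72
eef_pos: [0.5778, 0.0858, 0.2015]
ee_rot: [-3.142, -0.0, -3.089]
force: [-0.3, 0.0, -0.4]
width: 0.0878
gripper_force: 0.0
pose [0.5778 0.0858 0.2015] [-179.9956   -0.02   -176.9891]
fork 0.6 [272.8, 162.0, 16.3, 119.8] all (array([658.4, 130.4]), array([174.9,  24.1]), np.float64(5.1)) top 0.0093 (array([655.9, 130.2]), array([169.9,  24.1]), np.float64(5.1)) med [0.6278 0.1307 0.0076]
marked_jar 0.75 [271.6, 46.9, 49.4, 55.5] all (array([472.1, 127.6]), array([54. , 43.1]), np.float64(52.2)) top 0.0778 (array([469.9, 126.6]), array([41.2, 40.7]), np.float64(54.7)) med [0.4728 0.1244 0.076 ]
marked_jar 0.37 [0.0, 119.9, 15.3, 33.0] all (array([ 551.2, -211.5]), array([30.3, 88.4]), np.float64(33.1)) top 0.1271 (array([ 535.9, -177.7]), array([ 7.8, 27.9]), np.float64(84.1)) med [ 0.5346 -0.1767  0.1157]
tray 0.84 [326.0, 2.4, 186.0, 203.7] all (array([494.5, 342.5]), array([271.7, 220.2]), np.float64(57.9)) top 0.0424 (array([496.1, 317.5]), array([230.6, 190.9]), np.float64(57.8)) med [0.4941 0.3051 0.0071]
tray 0.33 [0.4, 28.8, 123.5, 180.2] all (array([ 534.6, -173.1]), array([225.8, 251.1]), np.float64(76.3)) top 0.1019 (array([ 552.4, -153.4]), array([80. , 68.8]), np.float64(88.3)) med [ 0.5354 -0.1608  0.04  ]
other_fork 0.68 [410.2, 33.5, 78.3, 90.3] all (array([438.2, 353.7]), array([169. ,  29.1]), np.float64(59.8)) top 0.0156 (array([435.4, 353.5]), array([165.4,  26.3]), np.float64(55.0)) med [0.4392 0.351  0.0132]
```

View pics/w1.png

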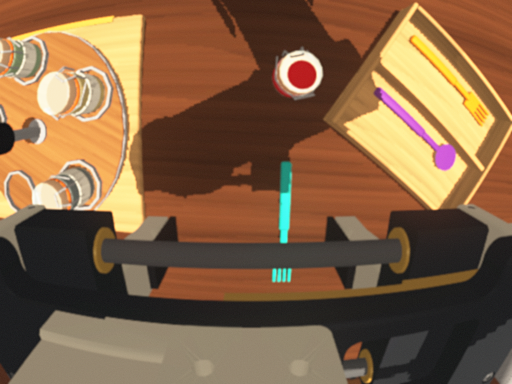

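```bash
python3 plan.py "0.650 0.1297 0.06 -175.5; 0.650 0.1297 0.003 -175.5"
```

```text
now [0.5779 0.086  0.2022] [ 1.7997e+02  6.0000e-02 -1.7695e+02]
[-2.97, 1.59, 5.69] -0.29 rows>= 2.6
[-2.97, 1.59, 7.97] -0.29 rows>= 3.5
```

```bash
python3 -m crank '[[[-1,0.5,1.6,-0.1],[-2,1.0,3.2,-0.2],[-2.97,1.59,4.8,-0.29],[-2.97,1.59,5.7,-0.29],[-2.97,1.59,6.4,-0.29],[-2.97,1.59,7,-0.29],[-2.97,1.59,7.6,-0.29],[-2.97,1.59,7.95,-0.29],[-2.97,1.59,7.95,-0.29],[-2.97,1.59,7.95,-0.29]]]' 0.35 15
python3 -m crank '[[[0,0,0,0],[0,0,0,0],[0,0,0,0],[0,0,0,0],[0,0,0,0],[0,0,0,0]]]' 1 15
```

```text
t: 5.22
eef_pos: [0.6506, 0.1296, 0.0034]
ee_rot: [3.141, 0.001, -3.063]
force: [-0.5, -0.1, -0.0]
width: 0.0569
gripper_force: 0.0
t: 5.98
eef_pos: [0.6502, 0.1295, 0.0027]
ee_rot: [3.142, 0.0, -3.063]
force: [0.4, -0.6, 0.1]
width: 0.0132
gripper_force: 15.0
```

```bash
python3 plan.py "0.650 0.1297 0.12 -175.5; 0.4635 0.3307 0.12 -122.1; 0.4635 0.3307 0.06 -122.1"
python3 - <<'E'
from h import *
print(abs(np.array(arm.get_state()['q'])-0).round(2))
E
```

```text
now [0.6502 0.1295 0.0027] [ 180.      0.   -175.52]
[0.01, 0.01, -4.69] -0.0 rows>= 1.9
[6.82, 8.61, -4.69] -10.68 rows>= 5.0
[6.82, 8.61, -2.29] -10.68 rows>= 5.0
[0.49 0.54 0.26 0.   0.77 1.98]
```

```bash
python3 -m crank '[[[0,0,-1.5,0],[0,0,-3.2,0],[0,0,-4.7,0],[0.9,1.1,-4.7,-1.8],[2,2.5,-4.7,-3.6],[3.1,3.9,-4.7,-5.4],[4.2,5.3,-4.7,-7.2],[5.3,6.7,-4.7,-9],[6.2,7.8,-4.7,-10.68],[6.82,8.61,-4.7,-10.68],[6.82,8.61,-3.5,-10.68],[6.82,8.61,-2.3,-10.68]]]' 1 15
python3 -m crank '[[[0,0,0,0],[0,0,0,0]]]'
python3 plan.py "0.4635 0.3307 0.016 -122.1"
python3 w.py w2.png fork other_fork tray
python3 - <<'E'
from h import *
np.set_printoptions(precision=4,suppress=True)
im,d,p=snap('side','s2.png')
for th in ('fork','other_fork','tray'):
    for r in arm.trace(th,'side')[:2]:
        P=cloud('side',d,r['mask']);print(th,r['score'],r['extent'],np.median(P,0),cv2.minAreaRect((P[:,:2]*1000).astype(np.float32)))
a=cv2.resize(cv2.imread('pics/w2.png'),(400,300));b=cv2.imread('pics/s2.png')[234:384,120:320];cv2.imwrite('pics/c2.png',np.hstack([a,cv2.resize(b,(400,300))]))
E
```

```text
t: 7.48
eef_pos: [0.4631, 0.3315, 0.06]
ee_rot: [-3.142, 0.001, -2.13]
force: [0.2, 0.1, -1.0]
width: 0.0127
gripper_force: 15.0
t: 7.72
eef_pos: [0.4639, 0.3311, 0.0612]
ee_rot: [-3.141, 0.001, -2.131]
force: [0.6, -0.5, 0.4]
width: 0.0126
gripper_force: 15.0
now [0.4639 0.3311 0.0612] [-1.7998e+02  4.0000e-02 -1.2211e+02]
[0.02, 0.0, 1.81] -0.0 rows>= 0.7
pose [0.4639 0.3311 0.0612] [-179.9756    0.0395 -122.1088]
fork 0.71 [240.3, 90.3, 21.7, 203.2] all (array([463.9, 330.6]), array([157.7,  16.4]), np.float64(58.0)) top 0.0676 (array([452.9, 315.7]), array([120.7,  16.4]), np.float64(56.6)) med [0.4446 0.3009 0.0663]
fork 0.63 [158.9, 97.6, 24.7, 114.4] all (array([494.9, 268.6]), array([85.3, 15.9]), np.float64(57.8)) top 0.015 (array([493.9, 269.3]), array([85.3, 13.9]), np.float64(58.1)) med [0.492  0.2678 0.0136]
other_fork 0.61 [288.6, 94.4, 20.9, 117.1] all (array([415.7, 317.6]), array([84.3, 13.8]), np.float64(57.7)) top 0.0152 (array([415.7, 317.6]), array([84.3, 13.8]), np.float64(57.7)) med [0.4155 0.3161 0.0138]
tray 0.87 [62.9, 38.6, 290.8, 247.2] all (array([489.2, 291.9]), array([198.2, 235.4]), np.float64(58.5)) top 0.0424 (array([480.8, 293.4]), array([172.9, 190.3]), np.float64(57.9)) med [0.4673 0.2632 0.0066]
fork 0.86 [192.7, 346.0, 32.5, 24.7] [0.4968 0.3789 0.0638] ((500.4606628417969, 370.7916259765625), (72.88925170898438, 44.885501861572266), 56.8054084777832)
other_fork 0.72 [209.7, 363.8, 30.3, 20.2] [0.4622 0.3922 0.0121] ((456.5874938964844, 389.4796142578125), (70.03319549560547, 32.23250198364258), 61.828407287597656)
tray 0.97 [156.5, 307.1, 120.1, 75.7] [0.5411 0.356  0.0068] ((500.0525207519531, 344.294921875), (267.0972900390625, 179.9075469970703), 3.5340750217437744)
```

View pics/c2.png

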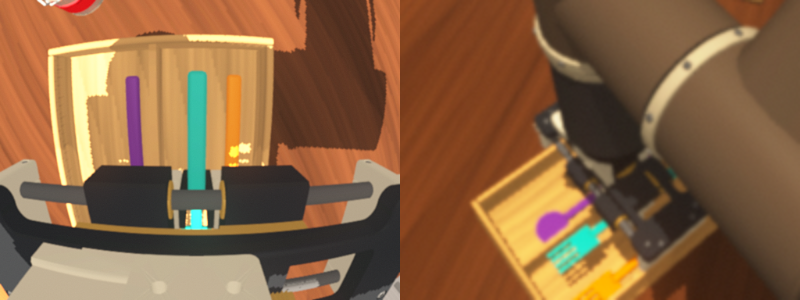

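Run:
```python
from h import *
im,d,p=snap('wrist')
P=cloud('wrist',d,None,p);R=Ro.from_euler('xyz',p[1]).as_matrix();T=(P-p[0])@R*1000
for a in range(-70,5,8):
    Q=T[(T[:,2]>a)&(T[:,2]<=a+8)&(abs(T[:,0])<25)&(abs(T[:,1])<120)]
    if len(Q): print(a,len(Q),np.round([np.percentile(Q[:,1],[0,5,50,95,100]),np.percentile(Q[:,0],[0,5,50,95,100])]).tolist())
```

```text
-70 413 [[-82.0, -81.0, -10.0, 81.0, 81.0], [-25.0, 3.0, 9.0, 15.0, 17.0]]
-62 93 [[-11.0, -11.0, 10.0, 10.0, 10.0], [-3.0, -2.0, 4.0, 10.0, 11.0]]
-54 357 [[-11.0, -10.0, 6.0, 10.0, 10.0], [-10.0, -9.0, -3.0, 3.0, 7.0]]
-46 165 [[-11.0, -10.0, -7.0, 10.0, 10.0], [-11.0, -10.0, -4.0, 2.0, 2.0]]
-38 162 [[-14.0, -13.0, 6.0, 12.0, 13.0], [-10.0, -8.0, 10.0, 11.0, 11.0]]
-30 187 [[-15.0, -14.0, -7.0, 14.0, 15.0], [7.0, 9.0, 9.0, 11.0, 11.0]]
-22 344 [[-16.0, -15.0, 6.0, 14.0, 16.0], [2.0, 5.0, 10.0, 11.0, 12.0]]
-14 377 [[-17.0, -15.0, -0.0, 15.0, 17.0], [-25.0, -22.0, 11.0, 22.0, 25.0]]
-6 1118 [[-17.0, -6.0, 0.0, 6.0, 17.0], [-25.0, -5.0, 9.0, 23.0, 25.0]]
```

```bash
python3 -m crank '[[[0,0,0.6,0],[0,0,1.2,0],[0,0,1.7,0],[0,0,1.95,0],[0,0,2.04,0],[0,0,2.04,0]]]' 1 15
python3 -m crank '[[[0,0,0,0],[0,0,0,0],[0,0,0,0],[0,0,-0.5,0],[0,0,-1.5,0],[0,0,-3,0],[0,0,-5,0],[0,0,-5,0]]]' 0.70 15
python3 w.py w3.png fork other_fork spoon marked_jar
python3 plan.py "0.4705 0.1265 0.15 -122; 0.4705 0.1265 0.0255 -122"
```

```text
t: 8.93
eef_pos: [0.4635, 0.3309, 0.0094]
ee_rot: [-3.142, 0.0, -2.131]
force: [-0.5, -0.6, -0.3]
width: 0.0127
gripper_force: 15.0
t: 9.93
eef_pos: [0.4653, 0.3329, 0.1396]
ee_rot: [-3.14, 0.009, -2.131]
force: [-1.4, 0.5, -1.3]
width: 0.0265
gripper_force: 0.0
pose [0.4653 0.3329 0.1396] [-179.9173    0.4922 -122.0762]
fork 0.71 [239.8, 93.7, 19.8, 149.4] all (array([461.8, 330.5]), array([153.7,  23.2]), np.float64(57.1)) top 0.0154 (array([461.4, 330. ]), array([152.5,  23.2]), np.float64(57.1)) med [0.4622 0.3297 0.0134]
other_fork 0.66 [276.5, 95.0, 22.4, 122.2] all (array([429.4, 332.4]), array([123.,  30.]), np.float64(60.5)) top 0.0154 (array([429.6, 332.3]), array([123.1,  29.5]), np.float64(60.7)) med [0.4229 0.3305 0.0139]
spoon 0.83 [183.8, 95.1, 16.2, 118.9] all (array([502.9, 282.7]), array([116.9,  15.3]), np.float64(58.3)) top 0.0153 (array([502.2, 283.1]), array([116.9,  13.6]), np.float64(58.3)) med [0.4982 0.2768 0.0138]
marked_jar 0.69 [90.8, 0.0, 70.8, 36.8] all (array([486.5, 124.2]), array([39.6, 80.6]), np.float64(60.3)) top 0.077 (array([478.4, 137.9]), array([15.6, 40.4]), np.float64(47.6)) med [0.4714 0.146  0.0547]
now [0.4629 0.3303 0.1335] [ 1.7999e+02 -9.0000e-02 -1.2213e+02]
[6.74, -4.59, -0.66] -0.03 rows>= 3.3
[6.74, -4.59, 4.32] -0.03 rows>= 3.7
```

View pics/w3.png

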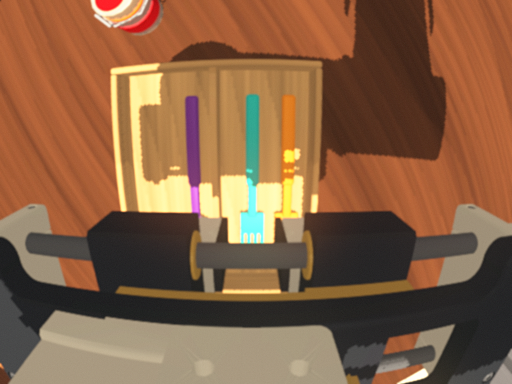

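```bash
python3 -m crank '[[[1.5,-1,-0.7,0],[3.2,-2.2,-0.7,0],[5,-3.4,-0.7,0],[6.2,-4.2,-0.7,0],[6.74,-4.59,-0.7,0],[6.74,-4.59,-0.7,0],[6.74,-4.59,-0.7,0]]]' 0 15
python3 w.py w4.png marked_jar fork
python3 plan.py "0.4705 0.1265 0.0255 -122"
```

```text
t: 11.05
eef_pos: [0.4711, 0.1277, 0.1515]
ee_rot: [3.141, -0.0, -2.131]
force: [0.5, 1.3, 0.4]
width: 0.0864
gripper_force: 0.0
pose [0.4711 0.1277 0.1515] [ 179.9944   -0.0186 -122.1084]
marked_jar 0.89 [225.4, 150.3, 57.0, 67.8] all (array([472.7, 137.5]), array([74.7, 52.9]), np.float64(50.4)) top 0.0776 (array([469.5, 127.2]), array([42.3, 40.8]), np.float64(59.5)) med [0.4665 0.1231 0.0759]
now [0.471  0.1279 0.1516] [ 1.8000e+02 -1.0000e-02 -1.2206e+02]
[0.06, -0.01, 5.04] -0.01 rows>= 2.0
```

```bash
python3 -m crank '[[[0.05,0,1,0],[0.05,0,2,0],[0.05,0,3,0],[0.05,0,3.8,0],[0.05,0,4.5,0],[0.05,0,5,0],[0.05,0,5,0],[0.05,0,5,0]]]' 0 20
python3 -m crank '[[[0,0,0,0],[0,0,0,0],[0,0,0,0],[0,0,0,0],[0,0,0,0],[0,0,0,0]]]' 1 20
python3 plan.py "0.4705 0.1265 0.2 -122; 0.6193 -0.2377 0.2 -27.4"
```

```text
t: 12.2
eef_pos: [0.4706, 0.1264, 0.0272]
ee_rot: [-3.141, 0.001, -2.131]
force: [-1.0, -0.6, 0.1]
width: 0.0879
gripper_force: 0.0
t: 12.95
eef_pos: [0.4702, 0.126, 0.0268]
ee_rot: [3.142, -0.0, -2.132]
force: [-1.2, 1.0, 1.6]
width: 0.0459
gripper_force: 20.0
now [0.4702 0.126  0.0268] [ 1.7999e+02 -1.0000e-02 -1.2213e+02]
[-0.02, 0.0, -6.93] -0.03 rows>= 2.8
[9.15, -12.79, -6.93] -18.95 rows>= 8.9
```

```bash
python3 plan.py "0.575 -0.2147 0.24 -27.4"
python3 -m crank '[[[0,0,-2,0],[0,0,-4.5,0],[0,0,-6.9,0],[0.8,-1.4,-7.7,-2],[1.6,-2.9,-8.5,-4],[2.4,-4.4,-8.5,-6],[3.3,-5.9,-8.5,-8],[4.1,-7.4,-8.5,-10],[5,-8.9,-8.5,-12],[5.8,-10.4,-8.5,-14],[6.5,-11.3,-8.5,-16],[7.1,-11.6,-8.5,-18]]]' 1 20
python3 plan.py "0.575 -0.2147 0.24 -27.4"
```

```text
now [0.4702 0.126  0.0268] [ 1.7999e+02 -1.0000e-02 -1.2213e+02]
[9.31, -10.8, -8.53] -18.95 rows>= 8.9
t: 14.45
eef_pos: [0.6216, -0.1799, 0.2377]
ee_rot: [3.141, 0.002, -0.556]
force: [0.7, -0.2, -2.7]
width: 0.0455
gripper_force: 20.0
now [ 0.6216 -0.1799  0.2377] [ 1.7994e+02  1.2000e-01 -3.1870e+01]
[-0.85, 2.16, -0.09] -0.89 rows>= 0.9
```

```bash
python3 -m crank '[[[-0.4,1.1,-0.1,-0.4],[-0.85,2.16,-0.1,-0.9],[-0.85,2.16,-0.1,-0.9],[-0.85,2.16,-0.1,-0.9]]]'
cat > car.py <<'E'
from h import *
import sys
from scipy.optimize import least_squares
np.set_printoptions(precision=1,suppress=True)
im,d,p=snap('wrist',sys.argv[1]);ok=d>0
W=np.zeros(d.shape+(3,));W[ok]=cloud('wrist',d,ok,p)
print(p[0],np.degrees(p[1]))
def loc(lo,hi,r0,r1): 
    r=np.hypot(W[...,0]-.535,W[...,1]+.194);return ok&(W[...,2]>lo)&(W[...,2]<hi)&(r>r0)&(r<r1)
def circ(Q):
    f=least_squares(lambda c:np.hypot(Q[:,0]-c[0],Q[:,1]-c[1])-c[2],[*Q.mean(0)[:2],20],loss='soft_l1',f_scale=1).x
    return f
for n,a in (('knob',(.126,.14,0,.03)),('lid',(.110,.122,.06,.14))):
    nl,lab=cv2.connectedComponents(loc(*a).astype(np.uint8))
    for i in range(1,nl):
        m=(lab==i)
        if m.sum()<80: continue
        Q=W[m]*1000; 
        b=m&~cv2.erode(m.astype(np.uint8),np.ones((3,3))).astype(bool); print(n,m.sum(),circ(W[b]*1000),np.median(Q[:,2]))
E
python3 car.py w5.png
```

```text
t: 14.95
eef_pos: [0.5749, -0.2129, 0.2415]
ee_rot: [-3.141, 0.0, -0.483]
force: [0.9, -0.8, -2.7]
width: 0.0455
gripper_force: 20.0
[ 0.6 -0.2  0.2] [-180.     0.   -27.7]
lid 1240 [ 520.1 -286.    20.3] 115.99714236049202
lid 1221 [ 602.5 -126.7   20.3] 116.02779040902722
```

View pics/w5.png

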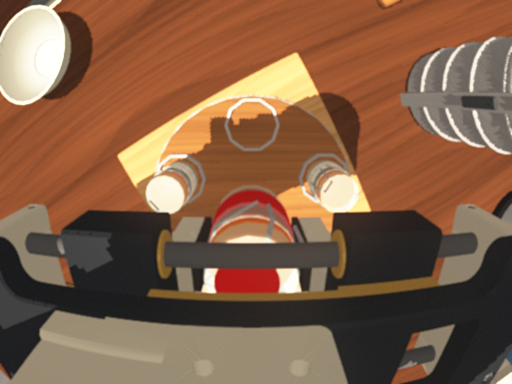

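The empty ring is fully visible, centred near pixel (252,125). The neighbour jars are at (173,187) and (337,192).

```bash
python3 - <<'E'
from h import *
from scipy.optimize import least_squares
im,d,p=snap('wrist');ok=d>0
W=np.zeros(d.shape+(3,));W[ok]=cloud('wrist',d,ok,p)*1000
S=cv2.cvtColor(im,cv2.COLOR_RGB2HSV)[...,1]
roi=np.zeros(d.shape,bool);roi[92:158,218:288]=1
for nm,m in (('col',roi&ok&(S<70)),('z',roi&ok&(abs(W[...,2]-47)<4))):
    Q=W[m]
    Q=Q[(np.hypot(Q[:,0]-619,Q[:,1]+238)<40)]
    f=least_squares(lambda c:np.hypot(Q[:,0]-c[0],Q[:,1]-c[1])-c[2],[619,-238,29],loss='soft_l1',f_scale=1).x
    print(nm,len(Q),f.round(1),np.median(Q[:,2]))
# lids: circle fit -> axis
L=np.array([[520.1,-286.0],[602.5,-126.7]])
m=L.mean(0);v=L[1]-L[0];n=np.array([-v[1],v[0]])/np.linalg.norm(v);h=np.linalg.norm(v)/2
print('sep',2*h,'expect',2*95*np.sin(np.radians(72)))
for s in (1,-1):
    print('axis',m+s*n*95*np.cos(np.radians(72)),'ring',m-s*n*95*(1-np.cos(np.radians(72))))
E
python3 plan.py "0.6193 -0.2377 0.2 -27.4"
```

```text
col 514 [ 619.7 -236.5   30.1] 47.6977093309288
z 451 [ 619.2 -236.2   29.7] 48.01355222208678
sep 179.34951909609347 expect 180.70073809607916
axis [ 535.22516742 -192.8624532 ] ring [ 619.60509816 -236.50907149]
axis [ 587.37483258 -219.8375468 ] ring [ 502.99490184 -176.19092851]
now [ 0.5752 -0.2126  0.2414] [ 1.800e+02  2.000e-02 -2.762e+01]
[2.03, 0.07, 1.66] -0.04 rows>= 1.0
```

```bash
python3 plan.py "0.6195 -0.2365 0.12 -27.4; 0.6195 -0.2365 0.0675 -27.4"
python3 -m crank '[[[0.7,0.01,0.5,0],[1.4,0.02,1,0],[2,0.03,1.7,0],[2,0.03,2.7,0],[2,0.03,3.7,0],[2,0.03,4.4,0],[2,0.03,4.8,0],[2,0.03,4.8,0],[2,0.03,4.8,0]]]' 1 20
python3 plan.py "0.6195 -0.2365 0.0675 -27.4"
```

```text
now [ 0.5752 -0.2126  0.2414] [ 1.800e+02  2.000e-02 -2.762e+01]
[2.01, 0.03, 4.86] -0.04 rows>= 2.1
[2.01, 0.03, 6.96] -0.04 rows>= 2.9
t: 16.18
eef_pos: [0.6194, -0.237, 0.1227]
ee_rot: [-3.141, -0.002, -0.482]
force: [-0.1, 0.5, -1.4]
width: 0.0458
gripper_force: 20.0
now [ 0.6194 -0.237   0.1227] [-1.7998e+02 -9.0000e-02 -2.7610e+01]
[-0.01, -0.02, 2.21] -0.04 rows>= 0.9
```

```bash
python3 -m crank '[[[0,0,0.4,0],[0,0,0.8,0],[0,0,1.2,0],[0,0,1.5,0],[0,0,1.75,0],[0,0,1.95,0],[0,0,2.08,0],[0,0,2.15,0],[0,0,2.19,0],[0,0,2.19,0],[0,0,2.19,0]]]' 1 20
```

```text
t: 17.55
eef_pos: [0.6189, -0.2368, 0.0672]
ee_rot: [-3.142, -0.0, -0.482]
force: [0.2, -0.3, -1.7]
width: 0.0456
gripper_force: 20.0
```

```bash
python3 -m crank '[[[0,0,0.01,0],[0,0,0.02,0],[0,0,0.03,0],[0,0,0.03,0]]]' 1 20
python3 -m crank '[[[0,0,0,0],[0,0,0,0],[0,0,0,0],[0,0,-0.2,0],[0,0,-0.7,0],[0,0,-1.5,0],[0,0,-2.5,0],[0,0,-3.5,0],[-1.5,0,-4.5,0],[-1.5,0,-5,0],[-1.5,0,-5,0]]]' 0.25 10
python3 car.py w6.png
python3 - <<'E'
from h import *
for r in arm.trace('marked_jar','wrist')[:2]: print(r['score'],r['extent'])
snap('scene','sc6.png')
a=cv2.imread('pics/w6.png')
b=cv2.imread('pics/sc6.png')[150:300,130:330]
cv2.imwrite('pics/c6.png',np.hstack([cv2.resize(a,(400,300)),cv2.resize(b,(400,300))]))
E
```

```text
t: 18.05
eef_pos: [0.6189, -0.2368, 0.0668]
ee_rot: [-3.142, -0.0, -0.482]
force: [-2.2, 1.4, 5.2]
width: 0.0455
gripper_force: 20.0
t: 19.42
eef_pos: [0.5866, -0.2196, 0.1934]
ee_rot: [-3.14, -0.004, -0.482]
force: [0.3, 0.6, 0.2]
width: 0.0657
gripper_force: 0.0
[ 0.6 -0.2  0.2] [-179.9   -0.2  -27.6]
knob 397 [ 529.  -189.6   11.2] 133.37936946619516
lid 2125 [ 618.5 -236.5   20.3] 116.32345108218031
lid 731 [ 608.5 -131.1   13.6] 116.0075260425188
lid 770 [ 527.3 -288.5   14. ] 116.00280813633759
```

View pics/c6.png

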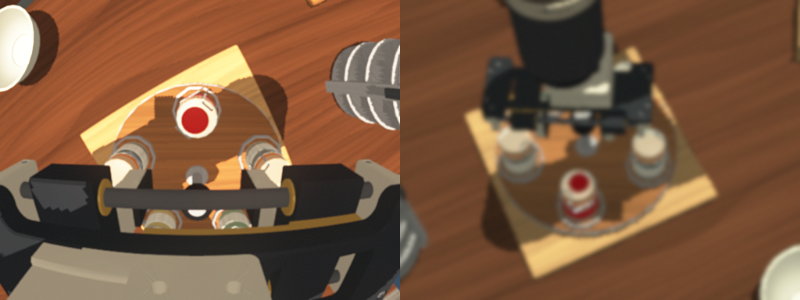

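Jar is standing in its ring; its lid sits at 116 mm and is centred within about 1 mm. Next I check the stand's front side for the brass strip and its exact heading.

```bash
python3 plan.py "0.40 -0.19 0.2 -179"
```

```text
now [ 0.5855 -0.2195  0.1905] [ 1.7999e+02  6.0000e-02 -2.7640e+01]
[-7.12, 2.4, -0.38] 30.27 rows>= 14.1
```

```bash
python3 -m crank '[[[-0.6,0.2,-0.4,2],[-1.2,0.4,-0.4,4.1],[-1.8,0.6,-0.4,6.2],[-2.4,0.8,-0.4,8.3],[-3,1,-0.4,10.4],[-3.6,1.2,-0.4,12.5],[-4.2,1.4,-0.4,14.6],[-4.8,1.6,-0.4,16.7],[-5.4,1.8,-0.4,18.8],[-6,2,-0.4,20.9],[-6.6,2.2,-0.4,23],[-7.1,2.4,-0.4,25]]]'
python3 -m crank '[[[0,0,0,2],[0,0,0,4],[0,0,0,5.2],[0,0,0,5.2],[0,0,0,5.2]]]'
python3 car.py w7.png
```

```text
t: 21.08
eef_pos: [0.3998, -0.1903, 0.2004]
ee_rot: [3.141, -0.002, -2.67]
force: [-0.4, -0.7, -0.3]
width: 0.0658
gripper_force: 0.0
t: 21.7
eef_pos: [0.4004, -0.1903, 0.2008]
ee_rot: [3.142, -0.001, -3.115]
force: [0.7, -0.4, -0.4]
width: 0.0658
gripper_force: 0.0
[ 0.4 -0.2  0.2] [ 180.    -0.1 -178.5]
lid 1320 [ 436.4 -206.3   18. ] 115.75518145577202
lid 155 [ 492.5 -123.9    7. ] 115.51555800004182
```

View pics/w7.png

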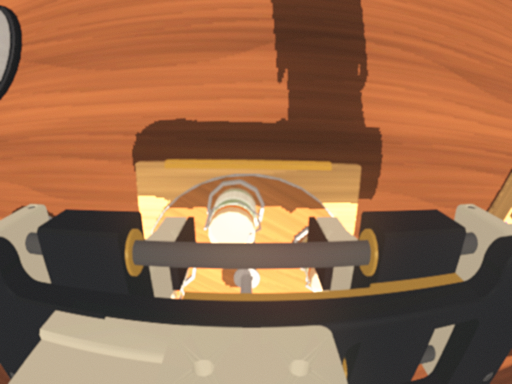

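Brass strip visible along the board's robot-facing edge, pixels (165–330, 165). So the world −x side is the front.

```bash
python3 - <<'E'
from h import *
im,d,p=snap('wrist');ok=d>0
W=np.zeros(d.shape+(3,));W[ok]=cloud('wrist',d,ok,p)*1000
m=ok&(W[...,2]>13)&(W[...,2]<24)&(W[...,0]<560);m[205:]=0
E=[]
for u in range(130,370,2):
    v=np.nonzero(m[:,u])[0]
    if len(v)>4: E.append(W[v[1],u])
E=np.array(E);E=E[abs(E[:,0]-np.median(E[:,0]))<6]
c=np.polyfit(E[:,1],E[:,0],1);print(len(E),'yaw',-np.degrees(np.arctan(c[0])),'x at mid',np.polyval(c,-193),'y range',E[:,1].min(),E[:,1].max(),'mid',(E[:,1].min()+E[:,1].max())/2)
H=cv2.cvtColor(im,cv2.COLOR_RGB2HSV);print(H[165,[150,200,250,300,345]],H[168,[150,250,345]])
b=ok&(H[...,1]>150)&(H[...,0]>16)&(H[...,2]>180)
b[:155]=0;b[172:]=0
Q=W[b];print(len(Q),Q[:,1].min(),Q[:,1].max(),np.percentile(Q[:,1],[1,50,99]))
E
python3 plan.py "0.5352 -0.193 0.2 -30; 0.5352 -0.193 0.0992 -30"
```

```text
112 yaw 0.6530679447652178 x at mid 394.34558179868685 y range -328.7171425712232 -56.2601812817379 mid -192.48866192648055
[[ 16 143 205]
 [ 19 177 213]
 [ 18 176 214]
 [ 19 178 214]
 [ 16 144 186]] [[ 16 143 212]
 [ 18 166 214]
 [ 16 144 191]]
1493 -295.52355079435137 -92.76378909686778 [-291.94826068 -194.5854952   -95.54746919]
now [ 0.4004 -0.1903  0.201 ] [ 1.8000e+02 -3.0000e-02 -1.7854e+02]
[-5.39, -0.24, 0.04] -29.71 rows>= 13.9
[-5.39, -0.24, 4.07] -29.71 rows>= 13.9
```

```bash
python3 -m crank '[[[0,0,0,-2],[-0.5,0,0,-4.1],[-1,0,0,-6.2],[-1.5,-0.1,0,-8.3],[-2,-0.1,0,-10.4],[-2.5,-0.1,0,-12.5],[-3,-0.1,0,-14.6],[-3.5,-0.1,0,-16.7],[-4,-0.1,0,-18.8],[-4.5,-0.2,0,-20.9],[-5,-0.2,0,-23],[-5.39,-0.24,0,-25]]]' 0.35 
python3 -m crank '[[[0,0,0,-2],[0,0,0,-4],[0,0,0,-5.5],[0,0,0,-5.5],[0,0,0,-5.5]]]'
python3 plan.py "0.535 -0.193 0.0992 -26"
python3 car.py w8.png
```

```text
t: 23.3
eef_pos: [0.5358, -0.193, 0.201]
ee_rot: [3.141, 0.0, -0.929]
force: [-0.8, 0.2, -0.5]
width: 0.0573
gripper_force: 0.0
t: 23.92
eef_pos: [0.5353, -0.193, 0.2012]
ee_rot: [3.142, 0.0, -0.458]
force: [-0.7, -0.2, 0.5]
width: 0.0567
gripper_force: 0.0
now [ 0.5353 -0.193   0.2012] [ 1.800e+02  1.000e-02 -2.626e+01]
[-0.01, 0.0, 4.08] -0.05 rows>= 1.6
[ 0.5 -0.2  0.2] [180.    0.  -26.3]
knob 1475 [ 535.6 -193.    16.6] 133.2592520137548
lid 2075 [ 618.6 -236.3   20.4] 116.1592137211576
lid 1735 [ 602.1 -126.9   20.2] 116.00833996716591
lid 1740 [ 520.3 -285.5   20.3] 115.91983291457495
lid 259 [ 479.1 -111.7    9. ] 116.25306203347738
lid 354 [ 437.2 -194.6   10.3] 116.20883199136641
```

```bash
python3 -m crank '[[[0,0,1,0],[0,0,2,0],[0,0,2.8,0],[0,0,3.4,0],[0,0,3.8,0],[0,0,4.05,0],[0,0,4.05,0],[0,0,4.05,0]]]' 0.35
python3 -m crank '[[[0,0,0,0],[0,0,0,0],[0,0,0,0],[0,0,0,0],[0,0,0,0]]]' 1 35
python3 -m crank '[[[0,0,0,0.1],[0,0,0,0.3],[0,0,0,0.6],[0,0,0,1],[0,0,0,1.5],[0,0,0,2.1],[0,0,0,2.8],[0,0,0,3.5],[0,0,0,4.2],[0,0,0,4.9],[0,0,0,5.6],[0,0,0,6.3]]]' 1 35
```

```text
t: 24.98
eef_pos: [0.5357, -0.1931, 0.1006]
ee_rot: [-3.141, -0.001, -0.456]
force: [0.3, -0.4, 0.6]
width: 0.0568
gripper_force: 0.0
t: 25.6
eef_pos: [0.5352, -0.1933, 0.1002]
ee_rot: [3.141, -0.0, -0.456]
force: [-1.0, -2.8, 3.7]
width: 0.0358
gripper_force: 35.0
t: 27.1
eef_pos: [0.5349, -0.1936, 0.1002]
ee_rot: [3.141, -0.0, -1.009]
force: [-3.7, -6.8, 5.5]
width: 0.0354
gripper_force: 35.0
```

```bash
python3 -m crank '[[[0,0,0,0.7],[0,0,0,1.4],[0,0,0,2.1],[0,0,0,2.8],[0,0,0,3.5],[0,0,0,4.2],[0,0,0,4.9],[0,0,0,5.6],[0,0,0,6.3],[0,0,0,7],[0,0,0,7.7],[0,0,0,8.4]]]' 1 35
python3 -m crank '[[[0,0,0,0.7],[0,0,0,1.4],[0,0,0,2.1],[0,0,0,2.8],[0,0,0,3.5],[0,0,0,4.2],[0,0,0,4.9],[0,0,0,5.6],[0,0,0,6.3],[0,0,0,7],[0,0,0,7.7],[0,0,0,8.4]]]' 1 35
python3 -m crank '[[[0,0,0,0.7],[0,0,0,1.4],[0,0,0,2.1],[0,0,0,2.8],[0,0,0,3.5],[0,0,0,4.2],[0,0,0,4.9],[0,0,0,5.5],[0,0,0,6],[0,0,0,6.4],[0,0,0,6.4],[0,0,0,6.4]]]' 1 35
python3 plan.py "0.535 -0.193 0.1 -178"; python3 car.py w9.png
python3 - <<'E'
from h import *
for n in ('wrist','side','scene'):
    im,d,p=snap(n,n+'9.png')
    for r in arm.trace('marked_jar',n)[:1]:
        P=cloud(n,d,r['mask'],p)*1000;Q=P[(P[:,2]>111)&(P[:,2]<122)]
        print(n,r['score'],np.median(P,0).round(1), ((Q.max(0)+Q.min(0))/2).round(1) if len(Q) else None,len(Q))
E
```

```text
t: 28.6
eef_pos: [0.5343, -0.1937, 0.1002]
ee_rot: [3.14, -0.001, -1.742]
force: [-5.4, -6.8, 6.8]
width: 0.0357
gripper_force: 35.0
t: 30.1
eef_pos: [0.5339, -0.1934, 0.1002]
ee_rot: [3.14, -0.002, -2.475]
force: [-6.8, -3.5, 6.9]
width: 0.0357
gripper_force: 35.0
t: 31.6
eef_pos: [0.5337, -0.193, 0.1002]
ee_rot: [3.141, -0.003, -3.032]
force: [-7.0, -1.3, 9.4]
width: 0.0356
gripper_force: 35.0
now [ 0.5337 -0.193   0.1002] [ 1.7997e+02 -1.5000e-01 -1.7370e+02]
[-0.05, -0.0, 0.01] 0.86 rows>= 0.4
[ 0.5 -0.2  0.1] [ 180.    -0.1 -173.7]
knob 1027 [ 536.1 -192.4   18.2] 132.19482371122706
knob 175 [ 542.6 -218.8   16.8] 131.36358048611066
knob 131 [ 534.3 -166.4   14.2] 131.232220218351
knob 1011 [ 542.2 -190.    10.9] 133.08212922841201
lid 5795 [ 441.1 -200.8   20.1] 116.2497746799136
lid 3518 [ 512.3 -284.4   19.9] 115.7743476247315
lid 3232 [ 496.6 -106.1   19.7] 115.93640172260803
wrist 0.71 [ 442.9 -201.1  116.1] [ 439.8 -200.7  115.5] 5729
side 0.55 [ 437.5 -184.8   90.8] [ 439.9 -199.5  115.3] 98
scene 0.25 [ 518.1 -111.6   76.3] [ 498.1 -117.2  114.6] 28
```

View pics/wrist9.png

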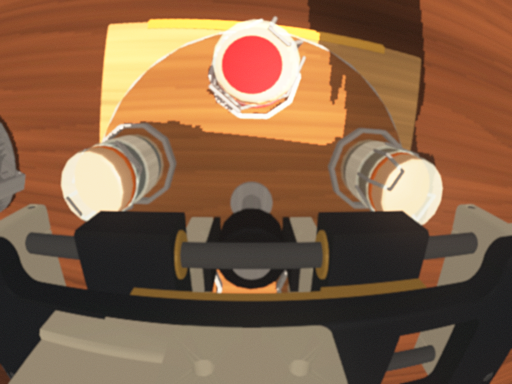

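```bash
python3 -m crank '[[[0.01,0,0,0.15],[0.02,0,0,0.35],[0.03,0,0,0.55],[0.04,0,0,0.75],[0.04,0,0,0.87],[0.04,0,0,0.87],[0.04,0,0,0.87],[0.04,0,0,0.87]]]' 1 35
python3 car.py w10.png
python3 - <<'E'
from h import *
print(arm.get_state()['q'].round(2))
for n in ('side','scene'):
    im,d,p=snap(n,n+'10.png')
    for th in ('marked_jar','fork','other_fork','spoon','tiffin','spice1'):
      for r in arm.trace(th,n)[:4 if th=='spice1' else 1]:
        P=cloud(n,d,r['mask'],p)*1000;print(n,th,round(r['score'],2),np.median(P,0).round(0),P[:,2].max().round(0))
E
```

```text
t: 32.95
eef_pos: [0.5337, -0.193, 0.1002]
ee_rot: [3.141, -0.001, -3.107]
force: [-4.7, -1.4, 7.4]
width: 0.0354
gripper_force: 35.0
[ 0.5 -0.2  0.1] [ 180.   -0. -178.]
knob 1014 [ 535.9 -192.5   18. ] 132.27704338766944
knob 176 [ 540.3 -219.8   16.6] 131.07354123010046
knob 129 [ 533.7 -167.    11.7] 131.23516385390784
knob 1012 [ 541.9 -190.5   11.1] 133.10046331800623
lid 5802 [ 440.6 -193.8   20.1] 116.24305571551969
lid 3512 [ 504.3 -282.3   19.1] 115.79381510191459
lid 3236 [ 502.7 -103.6   19.6] 115.89553871651424
[-0.    0.3  -0.39 -0.   -0.88 -1.53]
side marked_jar 0.68 [ 438. -179.   93.] 118.0
side fork 0.79 [473. 349.  13.] 20.0
side other_fork 0.82 [441. 362.  13.] 41.0
side spoon 0.88 [523. 319.  13.] 37.0
side tiffin 0.56 [ 509. -469.  152.] 521.0
side spice1 0.94 [500. -88.  93.] 119.0
side spice1 0.92 [ 604. -120.   92.] 119.0
side spice1 0.78 [ 500. -267.   90.] 190.0
side spice1 0.57 [ 619. -232.   90.] 210.0
scene fork 0.75 [473. 342.  11.] 36.0
scene other_fork 0.52 [ 624. -252.  112.] 121.0
scene spoon 0.78 [521. 309.  12.] 18.0
scene tiffin 0.96 [ 569. -510.  212.] 270.0
scene spice1 0.88 [ 623. -141.  111.] 122.0
scene spice1 0.82 [ 625. -252.  112.] 121.0
```

```bash
python3 -c "
from station import arm
print(arm.job_done())"
```

```text
the job is handed in; nothing more can be done
None
```

The job is handed in, with no verdict shown: the turquoise fork lies flat beside the orange one, the marked jar stands in its ring at the front over the brass strip (measured within about 0.3°), and the knob is gripped at 35 N; the spoon, tiffin and other jars showed no sign of being disturbed, and it took about 33 s of the 72 s.

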